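# Seat the stem thermometer in the dry-block heater's hidden well and start the heater

## Robot

A 6-joint arm with a two-finger parallel gripper is mounted at the origin on the work surface. World frame = base frame: x ahead of the robot, y to its left, z up, the work surface at z = 0. Lengths are in m, angles in rad, forces in N, time in s.
With the tool pointing down it reaches from about 0.375 to 0.975 m from the base axis. Payload 3.8 kg.
Tool frame: the origin (TCP) lies at the very end of the fingers, on their centre line; the grasp point (between the pads) lies 19 mm behind it; z points along the fingers, y is the direction in which the jaws open and shut (so a half turn about z gives the same grasp; the last joint's range is limited). The gripper opens to 85 mm and grips with 20 to 120 N. Pads are 22 mm wide; open, the fingers measure 114 mm over their backs; the gripper's body (76 mm by 85 mm) begins 54 mm behind the grasp point. The pads swing forward as they close: fully open they stand 13 mm farther back than shut.
Start: joints at [1.133, 0.264, 1.604, -0, 1.274, -0.037], TCP at [0.263, 0.622, 0.231] pointing down, gripper open.
Joint ranges: [-2.63, 2.63], [-0.94, 2.18], [0.31, 2.57], [-1.31, 4.45], [0, 2.66], [-2.55, 2.55]. Speed limits (rad/s): [2.57, 2.57, 3.14, 3.14, 3.14, 3.14].

## Interface

Orientations are given as a rotation vector (axis times angle).
In Python, from workcell import bot, viewer, finish_job gives the robot as it stands.
- The arm moves only by the tool servo_tool, never from a script. Its argument "plan" is a list that holds one entry, the list of rows, each a list of 6 numbers: the shift along the tool's x, y, z in cm, then the turn, a rotation vector about the tool's x, y, z in degrees. A call has 1 to 20 rows; each row is the pose to reach, as a shift and turn from the pose measured when the call began, along the tool's axes at that moment; what a row does not reach only later rows make up. A row lasts 1/12 s, in which the tool goes at most 41.7 mm and 7.16 degrees, less where a joint would pass 70% of its speed; a pose out of reach is approached as far as the arm can. A call with a gripper value outside its range is refused whole. "claw" is the finger opening in cm, from 0 to 8.54, set as the call begins (left out, the last holds). The fingers move at their own pace and stop on an object; "grip_force" is the grip in N (left out, the last holds). Time passes only in rows, so rows that repeat a pose let the fingers close. It gives the time, the measured TCP pose, the force and the opening at its end, in the units of the state.
- bot.read_state(): the state, without advancing time (a new reading comes with each control period).
- viewer.read_camera(name): name is "scene" or "top" or "wrist"; returns a dict with "color" (400x640x3 uint8, red, green, blue), "fx", "fy", "cx", "cy" (pixels), "k1" (the pictures are not rectified: a ray, as slopes to the right and down, at radius r is drawn at 1 + k1 r^2 times it, then the intrinsics apply), "eye" and "rotation" of the camera in the world; the wrist camera has in their place "T_tool_cam" (4x4, takes a point from camera to tool coordinates, whose origin is the TCP and whose axes are the flange's). Camera axes: x right, y down, z forward; pixel columns grow to the right and rows downward; lengths in m; the calibration is good to about 2 mm. A picture is of the moment at which its call begins: read the wrist's pose just before it. There is no depth.
- finish_job(): hands the job in, once; it reports no verdict.
The state is a dict: "time": time; "q": joint angles; "joint_vel": joint speeds; "joint_torque": joint torques, N m; "tool_pos": TCP position; "tcp_rot": TCP orientation; "wrist_force": force on the tool from outside, world axes, zero at the start; "torque": the same for the moment, N m; "width": opening from 0.0 (shut) to 1.0 (fully open).
Only numpy, scipy, OpenCV 4.12 (cv2) and the standard library are available. Lean on these libraries where they do the work, as an engineer would, in place of code of your own. Each camera call takes 0.05 s, during which the arm holds its last target.

## Task

Take the orange stem thermometer out of the blue rack and seat its steel stem fully home, upright, in the thermometer well of the black metal block that lies down inside the round port in the heater's cover: the well cannot be seen down there and may lie anywhere around the middle of the port, so feel for it with the tip, pressing and sliding gently (never harder than about 2 kg of force). Let go of the thermometer, and only then press the green start button on the heater's front ledge all the way down and come away. Leave the tubes, the bottles and the clear tub where they stand.

Things in the scene. Friction and masses are not known exactly. Their poses are not given: they have to be found in the camera images.
- heater: Dry-block heater, fixed: white housing 230 (its x) x 260 (its y) mm; dark grey cover, top 100 mm above the table; in front of it (-x, robot's side) a control ledge 60 mm above the table. Origin: centre of the underside; z up. Two red-capped tubes stand in the cover, tops 145 mm above the table, at least 90 mm from the port.
- port (a point): Centre of the mouth of the round port in the heater's cover, at the cover's top surface, 100 mm above the table (x +40, y +60 mm in the heater's frame); axes as the heater's. The port is 35 mm in diameter and goes straight down to the black metal block.
- port_floor (a point): Point straight below the port's centre, level with the block's flat face, 24 mm below the cover's top. In the face is one blind well, 10 mm wide, 32.5 mm deep (floor 56.5 mm below the cover's top), mouth chamfered 2 mm. The well's centre lies up to 7 mm either side of this point in the heater's x, and likewise in its y: different every time, not measured. The block is held fast; no other hole there.
- probe_grip (a point): Half-way up the thermometer's handle, on its axis. Round orange handle with dark rings, 24 mm in diameter, from 32 mm below this point (lowest 6 mm tapered) to 34 mm above it, flat dark display on top; z points up along the axis. At the start it stands upright in the blue rack, in a hole 50 mm deep and 9 mm wide. Mass 50 to 100 g.
- probe_tip (a point): Tip of the thermometer's steel stem, 122 mm below probe_grip on the axis. The stem is 8 mm in diameter and 90 mm long, with a 3 mm tapered nose that ends in a 4.4 mm flat. z points up along the axis.
- rack: Blue block rack, fixed to the table, 200 (its x) x 75 (its y) x 60 mm high; origin: centre of the underside. The thermometer stands at x -70 mm on its centre line; three red-capped tubes stand in it, 75 mm or more from the thermometer, their tops 109 mm above the table.
- start (a joint): Travel of the green start button, in m: 0 released, 0.005 fully down. It springs back; fully down takes 4 N.
- start_top (a point): Centre of the top of the green start button (26 mm in diameter), on the heater's ledge; it is pressed straight down.
- tube_a_mid (a point): Middle of a clear tube with a red cap, 16 mm in diameter and 99 mm tall, standing in the blue rack. Leave alone.
- tube_b_mid (a point): As tube_a, in the blue rack. Leave alone.
- tube_c_mid (a point): As tube_a, in the blue rack. Leave alone.
- tube_d_mid (a point): As tube_a, standing in the heater's cover. Leave alone.
- tube_e_mid (a point): As tube_a, standing in the heater's cover. Leave alone.
- soap: Yellow bottle with a red cap, 60 mm in diameter and 200 mm tall; origin at the centre of its underside. Leave alone.
- alcohol: White bottle with a blue cap, 56 mm in diameter and 170 mm tall; origin at the centre of its underside. Leave alone.
- tub: Clear open tub, 130 x 100 x 55 mm; origin at the centre of its underside. Leave alone.
Not all that is in view belongs to the job. Of the things that look like the part that bears probe_grip, the smallest one is meant.

How it is judged:
By the outcome, as a careful person would: the job done as asked, in the order asked, and still so for the second after the job is handed in, with the robot touching nothing.
It also fails if it takes over 72 s, if anything falls off the work surface, if the arm or the gripper's body presses on something with over 40 N, if the wrist force passes 120 N, or if a joint passes its speed limit or range.

## Working session

There is one attempt and no reset: what is moved stays moved. The work goes in short steps, Python scripts to look and compute and a tool call to move; the robot and the scene stay as the last step left them, time stands still between calls to the robot, and variables do not carry over. Pictures are saved under pics/ and viewed, and the job is handed in when it is done.

Besides the shell and the picture viewer there is one more tool, called after "Emit:" as a command line: name --argument value ..., lists and objects as JSON in quotes. servo_tool: Moves the arm, as the interface text tells. Its arguments: {"type":"object","properties":{"plan":{"type":"array"},"claw":{"type":"number"},"grip_force":{"type":"number"}},"required":["plan"]}

```bash
mkdir -p pics; ls; cat > h.py <<'E'
import numpy as np, cv2
from scipy.spatial.transform import Rotation as R
from workcell import bot, viewer, finish_job
def snap(name,fn):
    s=bot.read_state(); c=viewer.read_camera(name)
    cv2.imwrite('pics/'+fn+'.png',c['color'][:,:,::-1])
    import pickle; pickle.dump((s,c),open('pics/'+fn+'.pkl','wb'))
    return s,c
def load(fn):
    import pickle; return pickle.load(open('pics/'+fn+'.pkl','rb'))
def campose(s,c):
    if 'T_tool_cam' in c:
        T=np.eye(4);T[:3,:3]=R.from_rotvec(s['tcp_rot']).as_matrix();T[:3,3]=s['tool_pos'];T=T@np.array(c['T_tool_cam'])
        return T[:3,3],T[:3,:3]
    M=np.array(c['rotation']); 
    if M.shape!=(3,3): M=R.from_rotvec(M).as_matrix()
    return np.array(c['eye']),M
def ray(s,c,u,v):
    K=np.array([[c['fx'],0,c['cx']],[0,c['fy'],c['cy']],[0,0,1.]])
    p=cv2.undistortPoints(np.array([[[u,v]]],float),K,np.array([c['k1'],0,0,0,0.]),None,None)[0,0]
    e,M=campose(s,c); d=M@np.array([p[0],p[1],1]); return e,d/np.linalg.norm(d)
def atz(s,c,u,v,z):
    e,d=ray(s,c,u,v); return e+d*(z-e[2])/d[2]
def proj(s,c,P):
    e,M=campose(s,c); q=M.T@(np.array(P,float)-e); x,y=q[:2]/q[2]; r=x*x+y*y; k=1+c['k1']*r
    return c['fx']*x*k+c['cx'],c['fy']*y*k+c['cy']
def tri(rays):
    A=np.zeros((3,3));b=np.zeros(3)
    for e,d in rays:
        P=np.eye(3)-np.outer(d,d);A+=P;b+=P@e
    return np.linalg.solve(A,b)
def crop(fn,u0,v0,u1,v1,k,out):
    im=cv2.imread('pics/'+fn+'.png')[v0:v1,u0:u1]
    cv2.imwrite('pics/'+out+'.png',cv2.resize(im,None,fx=k,fy=k,interpolation=cv2.INTER_CUBIC))
E
python3 - <<'E'
from h import *
for n in ['scene','top','wrist']:
    s,c=snap(n,n+'0'); print({k:v for k,v in c.items() if k!='color'})
print(s)
E
```

```text
pics
{'fx': 410.6140678841673, 'fy': 410.6140678841673, 'cx': 319.0084943188497, 'cy': 203.33707914772404, 'k1': -0.058149951170506003, 'eye': array([ 1.20096068, -0.57401642,  0.91398555]), 'rotation': array([-2.18705228, -0.84988163,  0.36723868])}
{'fx': 465.419006035411, 'fy': 465.419006035411, 'cx': 320.1752026751955, 'cy': 209.3820442156038, 'k1': -0.01282549087170149, 'eye': array([0.46826906, 0.08642763, 1.67300425]), 'rotation': array([-2.15268128,  2.20283426, -0.09480765])}
{'fx': 292.28960283869566, 'fy': 292.28960283869566, 'cx': 320.29397263238764, 'cy': 197.3680533858502, 'k1': -0.02095903156855753, 'T_tool_cam': array([[ 7.19273121e-04, -9.64455879e-01, -2.64242956e-01,
         6.60785838e-02],
       [ 9.99999711e-01,  7.58570586e-04, -4.66803300e-05,
         5.88641248e-04],
       [ 2.45468053e-04, -2.64242847e-01,  9.64456146e-01,
        -1.42091142e-01],
       [ 0.00000000e+00,  0.00000000e+00,  0.00000000e+00,
         1.00000000e+00]])}
{'time': 0.1, 'q': array([ 1.13313572e+00,  2.64654622e-01,  1.60522075e+00,  2.91894375e-05,
        1.27370320e+00, -3.68734757e-02]), 'joint_vel': array([-0.00017848, -0.00082522, -0.00604906, -0.0009322 ,  0.00094789,
        0.00041423]), 'joint_torque': array([-8.88195655e-05, -5.16707361e+01, -3.68592167e+01, -3.85129522e-05,
        6.29474816e-03, -1.95344012e-05]), 'tool_pos': array([0.26304706, 0.62092953, 0.23011117]), 'tcp_rot': array([-6.25264435e-01, -3.07823596e+00,  3.02129224e-03]), 'wrist_force': array([ 0.464262  ,  0.06706985, -0.65484032]), 'torque': array([ 0.03131847, -0.04113571,  0.02090869]), 'width': 0.9999430642194631}
```

View pics/scene0.png

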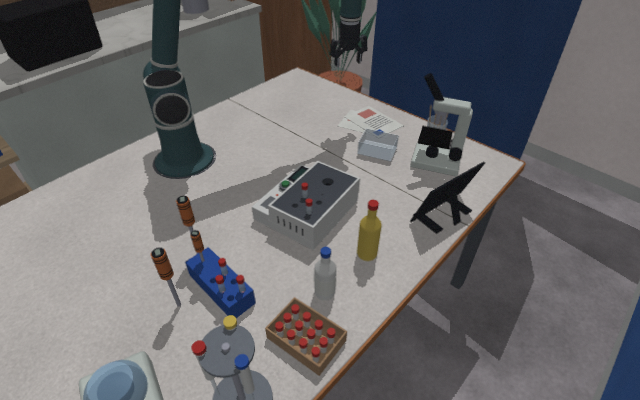

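View pics/top0.png

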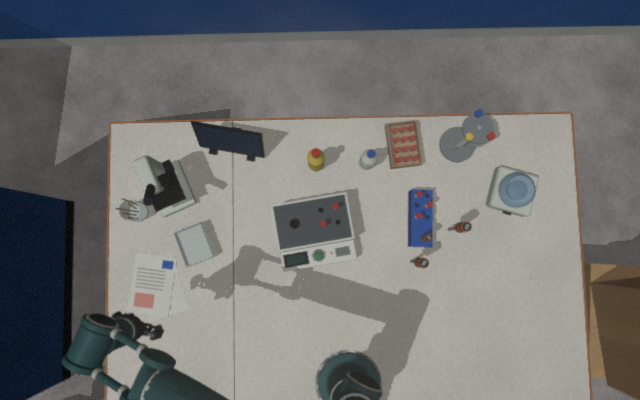

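View pics/wrist0.png

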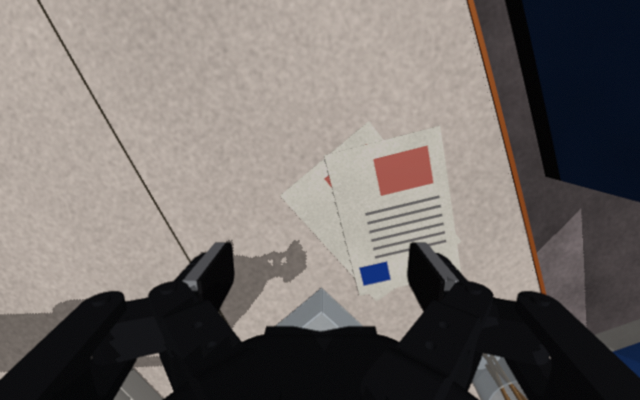

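```bash
python3 - <<'E'
from h import *
crop('scene0',130,180,290,320,5,'c1'); crop('top0',400,175,480,275,6,'c2'); crop('top0',265,185,365,275,8,'c3'); crop('scene0',245,155,370,250,6,'c4')
E
```

```text
(no output)
```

View pics/c1.png

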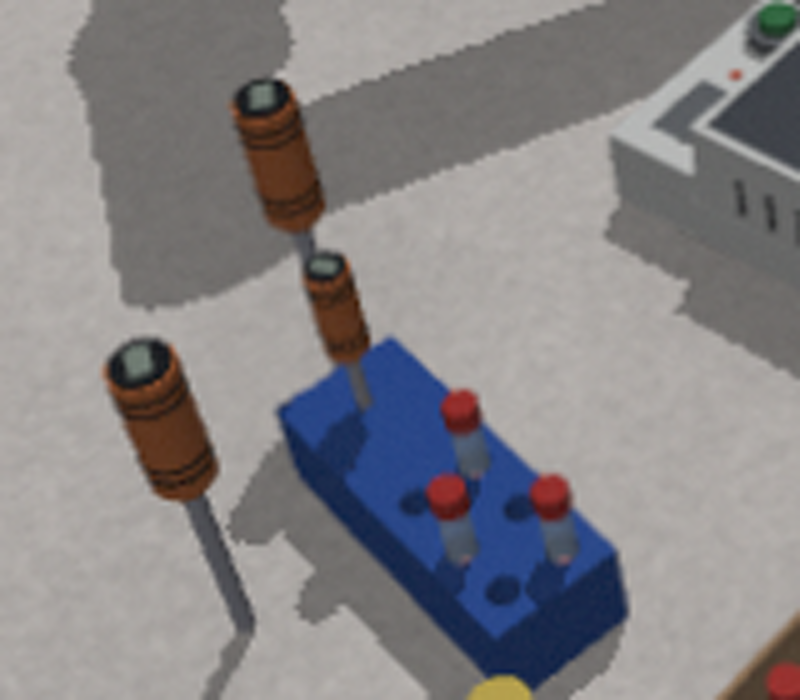

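View pics/c2.png

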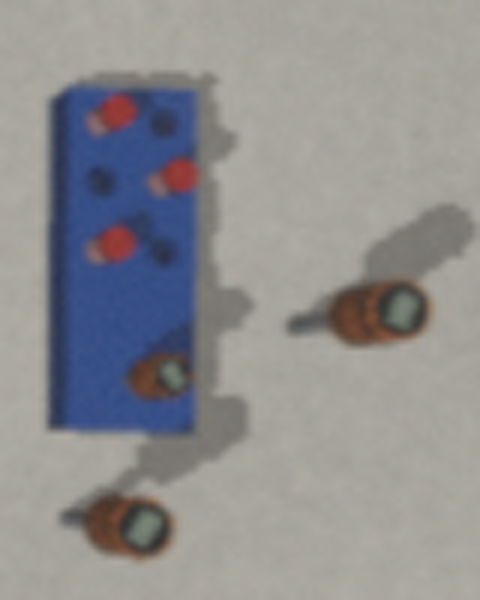

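View pics/c3.png

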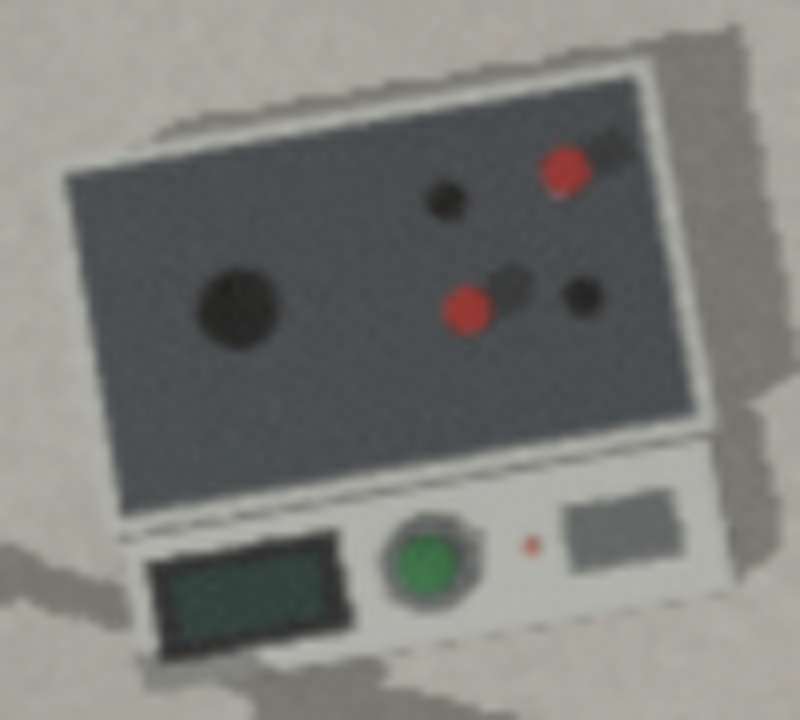

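View pics/c4.png

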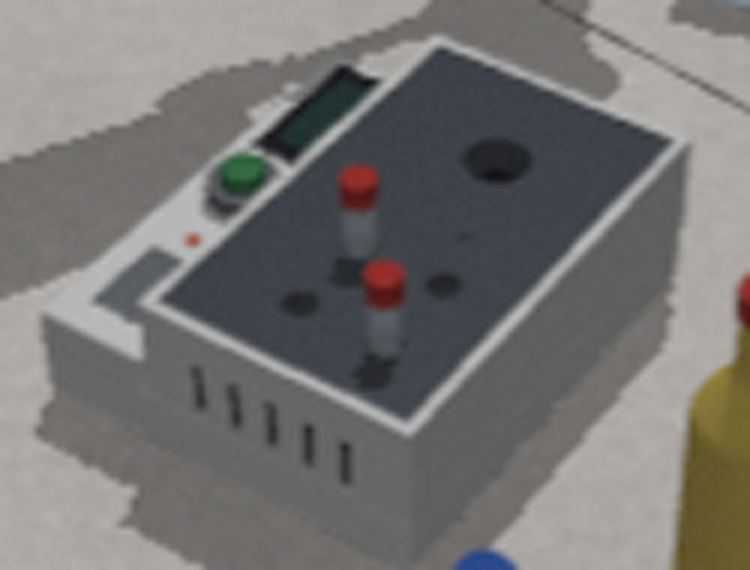

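```bash
python3 - <<'E'
from h import *
ss,sc=load('scene0'); ts,tc=load('top0')
def both(n,t,s,z):
    print(n,'tri',tri([ray(ts,tc,*t),ray(ss,sc,*s)]).round(4),'top@z',atz(ts,tc,*t,z).round(4),'scene@z',atz(ss,sc,*s,z).round(4))
both('port',(294.3,223.3),(327.4,181.4),.1)
both('button',(318.1,255.2),(285,182.3),.07)
both('display',(428.3,237.2),(194.7,232.8),.198)
both('rackhole',(421,238.5),(202.8,261.4),.06)
# heater cover corners
for n,p in [('TL',(65,172)),('TR',(638,75)),('BR',(700,410)),('BL',(122,512))]:
    print(n,atz(ts,tc,265+p[0]/8,185+p[1]/8,.1).round(4))
for n,p in [('rTL',(65,88)),('rTR',(198,88)),('rBR',(196,430)),('rBL',(65,430))]:
    print(n,atz(ts,tc,400+p[0]/6,175+p[1]/6,.06).round(4))
E
```

```text
port tri [0.5589 0.1721 0.0967] top@z [0.5586 0.1719 0.1   ] scene@z [0.5615 0.1691 0.1   ]
button tri [0.4491 0.0939 0.0791] top@z [0.449 0.094 0.07 ] scene@z [0.4409 0.1012 0.07  ]
display tri [ 0.4999 -0.2647  0.1637] top@z [ 0.4991 -0.2568  0.198 ] scene@z [ 0.532  -0.2788  0.198 ]
rackhole tri [ 0.4984 -0.2653  0.0505] top@z [ 0.4981 -0.2634  0.06  ] scene@z [ 0.5063 -0.2685  0.06  ]
TL [0.6174 0.2428 0.1   ]
TR [ 0.6532 -0.0015  0.1   ]
BR [ 0.5104 -0.0237  0.1   ]
BL [0.4731 0.2208 0.1   ]
rTL [ 0.6691 -0.235   0.06  ]
rTR [ 0.6674 -0.3125  0.06  ]
rBR [ 0.469  -0.3026  0.06  ]
rBL [ 0.4708 -0.2271  0.06  ]
```

```bash
cat >> h.py <<'E'
def toolrel(s,P,Rw=None):
    """shift (cm) along tool axes and turn (deg) from state s to world TCP pos P, rotation matrix Rw"""
    M=R.from_rotvec(s['tcp_rot']); d=M.inv().apply(np.array(P)-s['tool_pos'])*100
    r=np.zeros(3) if Rw is None else np.degrees((M.inv()*Rw).as_rotvec())
    return d.round(2),r.round(2)
def down(yaw):
    """tool z down, tool y axis at angle yaw in world xy"""
    y=np.array([np.cos(yaw),np.sin(yaw),0]);z=np.array([0,0,-1.]);x=np.cross(y,z)
    return R.from_matrix(np.c_[x,y,z])
E
python3 - <<'E'
from h import *
ss,sc=load('scene0'); ts,tc=load('top0')
print('now axes',R.from_rotvec(ts['tcp_rot']).as_matrix().round(3))
def both(n,t,s):
    print(n,'tri',tri([ray(ts,tc,*t),ray(ss,sc,*s)]).round(4))
c2=lambda u,v:(400+u/6,175+v/6); c1=lambda u,v:(130+u/5,180+v/5)
both('decoy1 top',c2(145,528),c1(262,95)); both('decoy2 top',c2(404,312),c1(140,360)); both('decoy2 tip',c2(295,325),c1(245,627))
print('decoy1 tip',atz(ts,tc,*c2(72,518),0))
for i,(a,b) in enumerate([((120,110),(550,492)),((182,175),(447,492)),((118,243),(461,405))]): both('tube%d'%i,c2(*a),c1(*b))
E
```

```text
now axes [[-0.921  0.39  -0.001]
 [ 0.39   0.921 -0.002]
 [ 0.    -0.002 -1.   ]]
decoy1 top tri [ 0.4194 -0.2365  0.2099]
decoy2 top tri [ 0.5291 -0.3768  0.2093]
decoy2 tip tri [ 0.5311 -0.3785 -0.001 ]
decoy1 tip [ 0.41853349 -0.24086977  0.        ]
tube0 tri [ 0.6514 -0.2555  0.1041]
tube1 tri [ 0.6137 -0.2893  0.1029]
tube2 tri [ 0.576  -0.2512  0.104 ]
```

```bash
python3 - <<'E'
from h import *
s=bot.read_state(); print(toolrel(s,[.5,-.265,.26]),toolrel(s,[.38,.2,.30]))
E
```

```text
(array([-56.38, -72.34,  -2.85]), array([0., 0., 0.])) (array([-27.19, -34.21,  -6.92]), array([0., 0., 0.]))
```

Emit:
servo_tool --plan '[[[-25,-32,-8,0,0,0],[-25,-32,-8,0,0,0],[-25,-32,-8,0,0,0],[-25,-32,-8,0,0,0],[-25,-32,-8,0,0,0],[-25,-32,-8,0,0,0],[-25,-32,-8,0,0,0],[-25,-32,-8,0,0,0],[-56.4,-72.3,-4,0,0,0],[-56.4,-72.3,-4,0,0,0],[-56.4,-72.3,-4,0,0,0],[-56.4,-72.3,-4,0,0,0],[-56.4,-72.3,-4,0,0,0],[-56.4,-72.3,-4,0,0,0],[-56.4,-72.3,-4,0,0,0],[-56.4,-72.3,-4,0,0,0],[-56.4,-72.3,-4,0,0,0],[-56.4,-72.3,-4,0,0,0]]]' --claw 6 --grip_force 80

```text
time: 1.65
tool_pos: [0.4553, -0.0988, 0.2784]
tcp_rot: [-0.626, -3.079, 0.003]
wrist_force: [0.2, 1.6, 0.8]
width: 0.7
```

```bash
python3 - <<'E'
from h import *
s=bot.read_state(); print(toolrel(s,[.5,-.265,.26]),s['q'])
E
```

```text
(array([-10.61, -13.55,   1.86]), array([0., 0., 0.])) [-2.66078167e-01 -1.68280516e-01  1.96913282e+00 -1.64006369e-03
  1.34066737e+00 -1.43524987e+00]
```

Emit:
servo_tool --plan '[[[-10.6,-13.5,1.5,0,0,0],[-10.6,-13.5,1.5,0,0,0],[-10.6,-13.5,1.5,0,0,0],[-10.6,-13.5,1.5,0,0,0],[-10.6,-13.5,1.5,0,0,0],[-10.6,-13.5,1.5,0,0,0],[-10.6,-13.5,1.5,0,0,0]]]'

```text
time: 2.23
tool_pos: [0.4996, -0.2642, 0.2629]
tcp_rot: [-0.628, -3.076, 0.0]
wrist_force: [0.1, -0.5, 0.8]
width: 0.703
```

```bash
python3 - <<'E'
from h import *
s,c=snap('wrist','w1'); print(s['tool_pos'],s['tcp_rot'],s['joint_vel'])
print(proj(s,c,[.5,-.265,.166]),proj(s,c,[.5,-.265,.06]))
E
```

```text
[ 0.49957254 -0.26419695  0.26288548] [-6.27642540e-01 -3.07635446e+00  3.55194094e-04] [ 0.02941889 -0.02751067  0.01585675  0.00254024  0.00050335 -0.00032082]
(np.float64(319.00765353847936), np.float64(199.05328769677553)) (np.float64(319.4574517603281), np.float64(175.35536002946708))
```

View pics/w1.png

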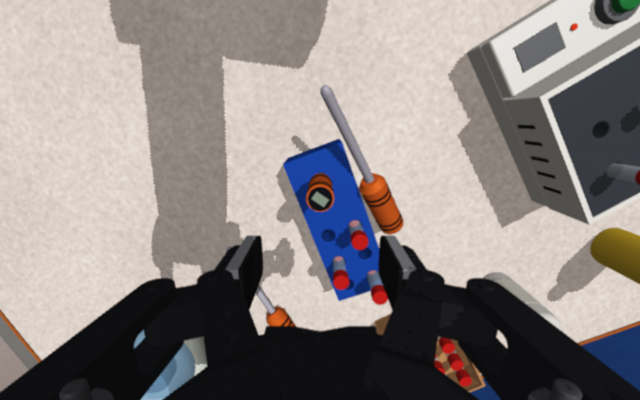

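```bash
python3 - <<'E'
from h import *
s,c=snap('scene','s2'); crop('s2',110,100,270,320,3,'c5')
w,wc=load('w1')
for P in [(.4185,-.24,0),(.4194,-.2365,.21),(.531,-.3785,0),(.529,-.377,.21)]: print(proj(w,wc,P))
E
```

```text
(np.float64(312.8788927982515), np.float64(103.72935242401434))
(np.float64(310.08958460276483), np.float64(87.12617620050092))
(np.float64(256.589814908159), np.float64(216.61948750507878))
(np.float64(200.04039550112608), np.float64(302.227937360577))
```

View pics/c5.png

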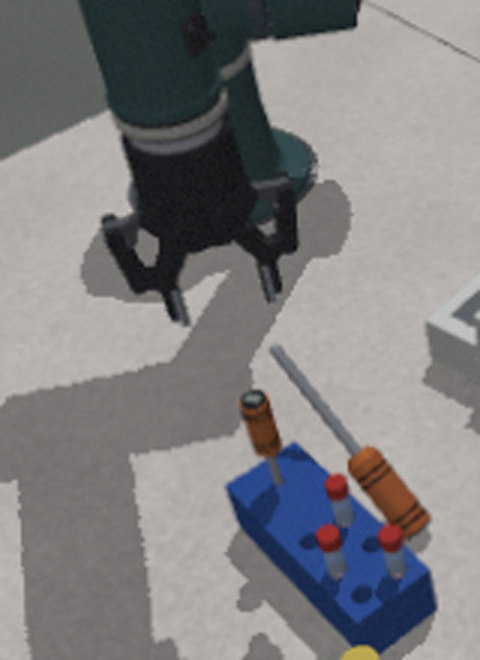

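```bash
python3 - <<'E'
from h import *
s,c=snap('top','t2'); crop('t2',370,120,590,290,3.6,'c6')
E
```

```text
(no output)
```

View pics/c6.png

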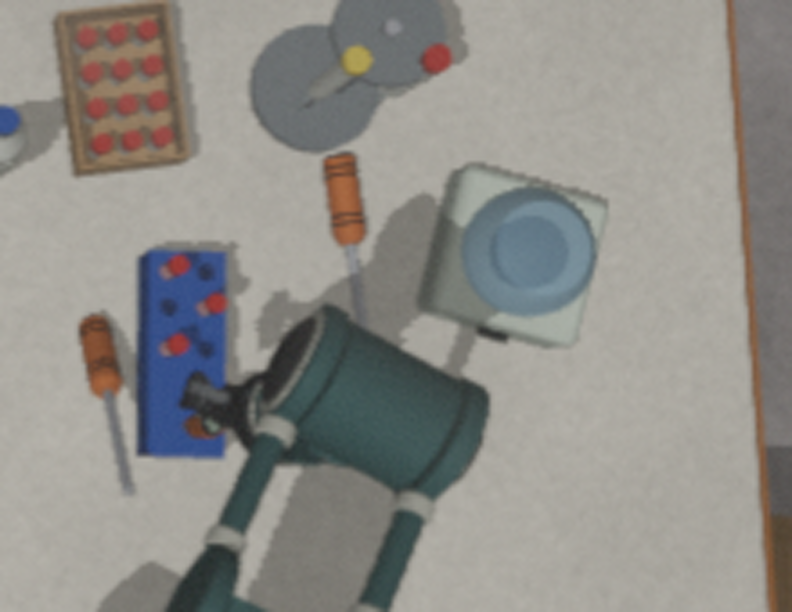

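```bash
python3 - <<'E'
from h import *
crop('w1',270,130,390,230,6,'c7')
E
```

```text
(no output)
```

View pics/c7.png

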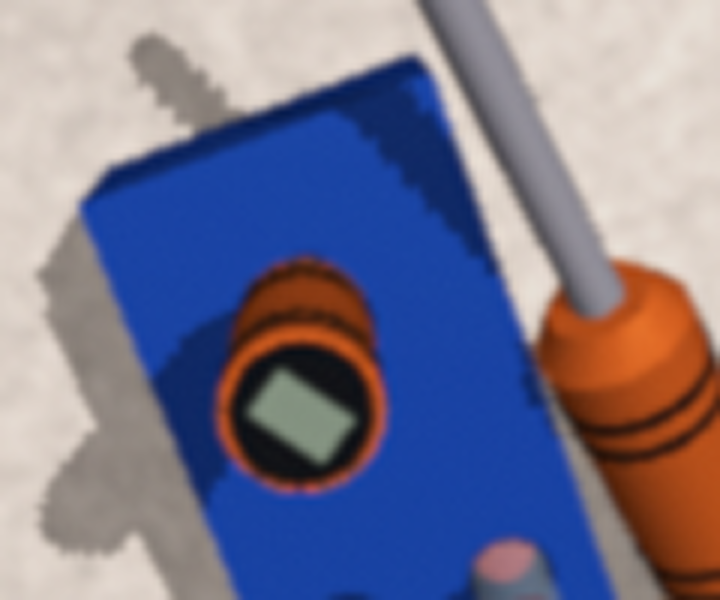

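```bash
python3 - <<'E'
from h import *
w,wc=load('w1'); P=atz(w,wc,319.8,198.3,.166); print(P)
s=bot.read_state(); print(s['tool_pos'],toolrel(s,[P[0],P[1],.113],down(np.radians(67.0))))
E
```

```text
[ 0.49965249 -0.26412104  0.166     ]
[ 0.49994401 -0.26287682  0.263871  ] (array([-0.02, -0.11, 15.09]), array([-0.06,  0.01,  0.1 ]))
```

Emit:
servo_tool --plan '[[[0,-0.1,4,0,0,0],[0,-0.1,8,0,0,0],[0,-0.1,11.5,0,0,0],[0,-0.1,13.5,0,0,0],[0,-0.1,15,0,0,0],[0,-0.1,15,0,0,0],[0,-0.1,15,0,0,0],[0,-0.1,15,0,0,0]]]' --claw 5

```text
time: 3.05
tool_pos: [0.5006, -0.2637, 0.1157]
tcp_rot: [0.621, 3.077, -0.003]
wrist_force: [-0.1, -0.2, 0.7]
width: 0.586
```

```bash
python3 - <<'E'
from h import *
s,c=snap('wrist','w2'); print(s['tool_pos'],s['tcp_rot'],s['wrist_force'])
E
```

```text
[ 0.50059316 -0.26366313  0.1156556 ] [ 6.21393360e-01  3.07699935e+00 -2.86033173e-03] [-0.09152121 -0.20636659  0.69058673]
```

View pics/w2.png

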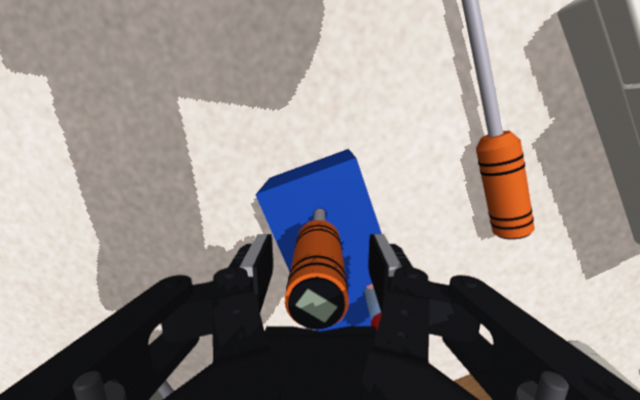

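Emit:
servo_tool --plan '[[[-0.05,0,0.2,0,0,0],[-0.05,0,0.2,0,0,0],[-0.05,0,0.2,0,0,0],[-0.05,0,0.2,0,0,0],[-0.05,0,0.2,0,0,0],[-0.05,0,0.2,0,0,0],[-0.05,0,0.2,0,0,0]]]' --claw 0.5 --grip_force 90

```text
time: 3.68
tool_pos: [0.5026, -0.265, 0.1159]
tcp_rot: [0.621, 3.073, -0.005]
wrist_force: [-0.2, 0.5, 6.1]
width: 0.261
```

```bash
python3 - <<'E'
from h import *
s=bot.read_state(); print(s)
E
```

```text
{'time': 3.6833, 'q': array([-5.28585381e-01,  1.59247552e-01,  1.95454028e+00, -8.73887510e-04,
        1.02070708e+00, -1.69987693e+00]), 'joint_vel': array([ 0.00097703,  0.00039622,  0.00055448,  0.00177859, -0.00052888,
       -0.00150031]), 'joint_torque': array([-2.33838907e-01, -3.84020269e+01, -3.00802159e+01, -1.58704561e-01,
       -1.51777044e-01, -1.07242053e-03]), 'tool_pos': array([ 0.50264501, -0.26501845,  0.11587655]), 'tcp_rot': array([ 0.6213921 ,  3.07291459, -0.00470069]), 'wrist_force': array([-0.21141583,  0.49319505,  6.07342314]), 'torque': array([ 0.16021852, -0.06187508,  0.04675423]), 'width': 0.2611783774557343}
```

Emit:
servo_tool --plan '[[[0,0,-1,0,0,0],[0,0,-3,0,0,0],[0,0,-6,0,0,0],[0,0,-10,0,0,0],[0,0,-14,0,0,0],[0,0,-17.5,0,0,0],[0,0,-17.5,0,0,0],[0,0,-17.5,0,0,0],[0,0,-17.5,0,0,0]]]'

```text
time: 4.43
tool_pos: [0.5011, -0.264, 0.2906]
tcp_rot: [0.622, 3.074, -0.004]
wrist_force: [-0.6, -0.9, -0.6]
width: 0.261
```

```bash
python3 - <<'E'
from h import *
s,c=snap('wrist','w3'); print(s['tool_pos'],s['tcp_rot'],s['wrist_force'],s['torque'],s['width'])
ts,tc=load('top0')
for p in [(566,170),(468,310)]: print(atz(ts,tc,265+p[0]/8,185+p[1]/8,.145))
print(toolrel(s,[.559,.172,.29]))
s,c=snap('scene','s3'); crop('s3',110,100,310,320,3,'c8')
E
```

```text
[ 0.50109167 -0.26403201  0.29062057] [ 0.62175533  3.07362183 -0.00432241] [-0.55544161 -0.90403529 -0.62406961] [-0.00637398  0.05354184 -0.02159042] 0.26060245485245515
[0.60918601 0.03181509 0.145     ]
[0.55237056 0.07356085 0.145     ]
(array([11.61, 42.43, -0.08]), array([0., 0., 0.]))
```

View pics/w3.png

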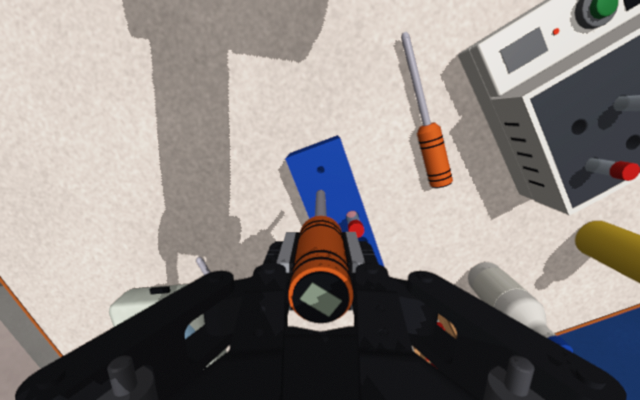

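View pics/c8.png

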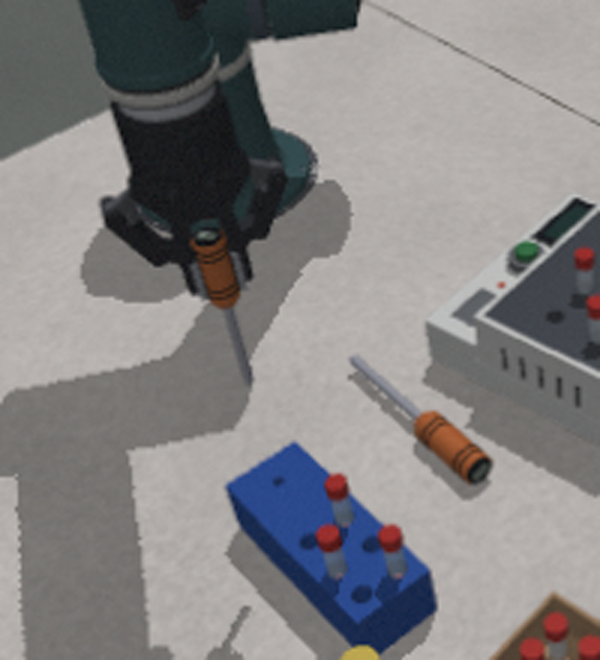

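```bash
python3 - <<'E'
from h import *
s,c=load('w3'); M=R.from_rotvec(s['tcp_rot'])
for z in [-.053,-.019,.013,.103]: print(z,proj(s,c,s['tool_pos']+M.apply([0,0,z])),proj(s,c,s['tool_pos']+M.apply([0.005,0,z])))
crop('w3',270,170,370,330,5,'c9')
E
```

```text
-0.053 (np.float64(318.56555288537817), np.float64(310.6415093363104)) (np.float64(318.55232839619674), np.float64(298.40696498764174))
-0.019 (np.float64(318.99659069784866), np.float64(264.2794422233879)) (np.float64(318.99129196905034), np.float64(254.51129663232223))
0.013 (np.float64(319.2490183364042), np.float64(237.16456722108882)) (np.float64(319.2468898431788), np.float64(228.98405687681705))
0.103 (np.float64(319.6310157840853), np.float64(196.18155181503155)) (np.float64(319.63172512357886), np.float64(190.59355825895668))
```

View pics/c9.png

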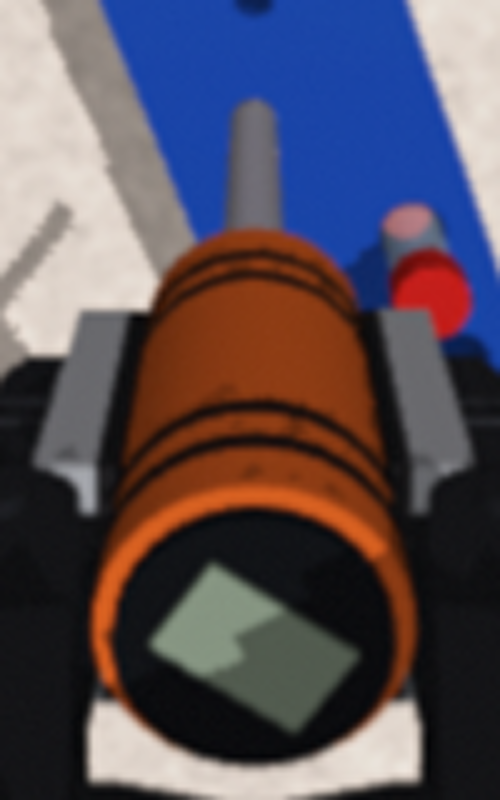

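Emit:
servo_tool --plan '[[[1.5,4,0,0,0,0],[2.6,8,0,0,0,0],[3.6,12,0,0,0,0],[4.6,16,0,0,0,0],[5.7,20,0,0,0,0],[6.8,24,0,0,0,0],[7.9,28,0,0,0,0],[9,32,0,0,0,0],[10,36,0,0,0,0],[11,39.5,0,0,0,0],[11.3,41.5,0,0,0,0],[11.4,42.4,0,0,0,0],[11.4,42.4,0,0,0,0],[11.4,42.4,0,0,0,0],[11.4,42.4,0,0,0,0]]]'

```text
time: 5.78
tool_pos: [0.5596, 0.1699, 0.2869]
tcp_rot: [0.624, 3.078, -0.005]
wrist_force: [-0.2, -0.2, -0.6]
width: 0.261
```

```bash
python3 - <<'E'
from h import *
s,c=snap('wrist','w4'); print(s['tool_pos'],s['tcp_rot'],s['wrist_force'],s['torque'],s['width'],s['joint_vel'].round(3))
print(proj(s,c,[.559,.172,.1]))
crop('w4',260,110,400,230,5.5,'c10')
E
```

```text
[0.55962419 0.16988312 0.2868645 ] [ 0.62422678  3.07798779 -0.00507459] [-0.23801569 -0.21843365 -0.55983132] [ 0.00568965 -0.01296203  0.00233872] 0.26096885847538764 [-0.01  -0.009 -0.002  0.004 -0.001  0.002]
(np.float64(321.7878631481176), np.float64(175.6657457654854))
```

View pics/w4.png

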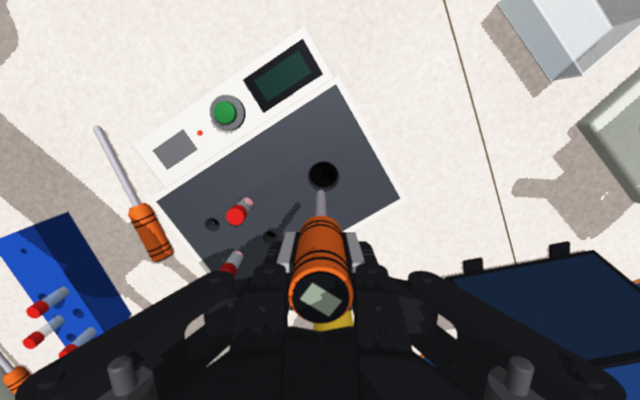

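View pics/c10.png

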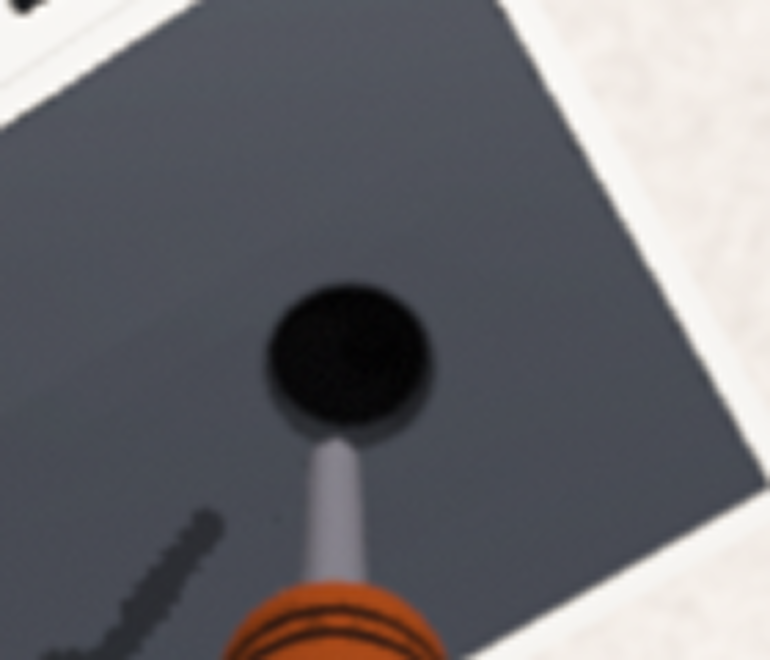

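```bash
python3 - <<'E'
from h import *
s,c=load('w4'); P=atz(s,c,323.2,175.8,.1); print('port',P)
M=R.from_rotvec(s['tcp_rot'])
T=atz(s,c,320.9,190.3,s['tool_pos'][2]-.105); print('tip',T,'tool',M.inv().apply(T-s['tool_pos']))
print('need shift tool', M.inv().apply(P-T)*100)
# button
B=atz(s,c,224,111,.077); print('button',B)
E
python3 - <<'E'
from h import *
crop('w4',200,80,260,140,10,'c11')
E
```

```text
port [0.55977117 0.173428   0.1       ]
tip [0.55569354 0.17240057 0.1818645 ] tool [0.0047651  0.00110013 0.10498986]
need shift tool [-0.32271249  0.27787933  8.18617276]
button [0.44874645 0.09533617 0.077     ]
```

View pics/c11.png

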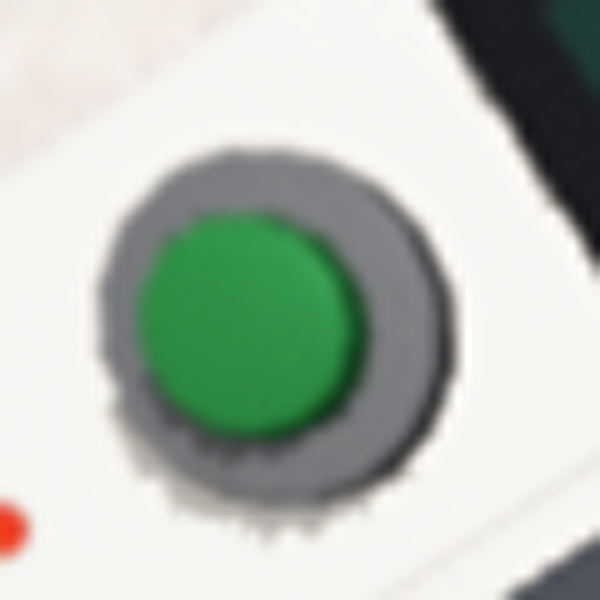

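Emit:
servo_tool --plan '[[[-0.05,0.15,2,0,0,0],[-0.15,0.28,4,0,0,0],[-0.15,0.28,5.5,0,0,0],[-0.15,0.28,6.5,0,0,0],[-0.15,0.28,7,0,0,0],[-0.15,0.28,7,0,0,0],[-0.15,0.28,7,0,0,0]]]'

```text
time: 6.42
tool_pos: [0.5627, 0.171, 0.2178]
tcp_rot: [0.626, 3.076, -0.004]
wrist_force: [0.2, -0.3, -1.2]
width: 0.261
```

```bash
python3 - <<'E'
from h import *
s,c=snap('wrist','w5'); print(s['tool_pos'],s['tcp_rot'],s['wrist_force'],s['torque'],s['width'],s['joint_vel'].round(3))
crop('w5',260,110,400,230,5.5,'c12')
E
```

```text
[0.56267069 0.17104082 0.21783108] [ 0.62609893  3.07635817 -0.00392717] [ 0.23120753 -0.29068473 -1.20640879] [-0.01022581 -0.00969785 -0.03814808] 0.26075287945755576 [ 0.007 -0.009 -0.018  0.002 -0.     0.001]
```

View pics/c12.png

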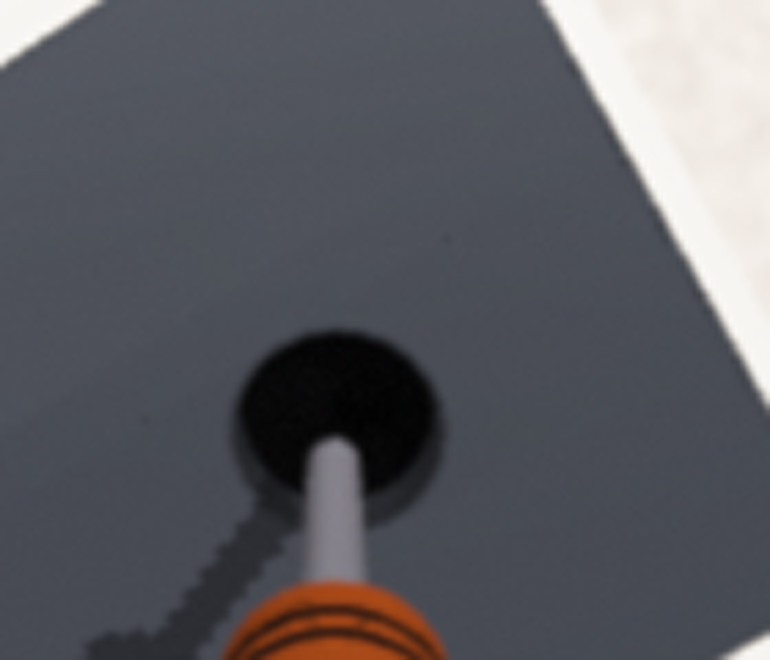

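```bash
python3 - <<'E'
from h import *
s,c=load('w5'); P=atz(s,c,260+337/5.5-.4,110+430/5.5-.4,.1); print('port',P)
M=R.from_rotvec(s['tcp_rot'])
T=atz(s,c,320.5,191.4,s['tool_pos'][2]-.106); print('tip',T,'tool',M.inv().apply(T-s['tool_pos']))
d=M.inv().apply(P-T)*100; print('need',d)
y=np.radians(8.5); print('heater x,y axes in tool', M.inv().apply([np.cos(y),np.sin(y),0]),M.inv().apply([-np.sin(y),np.cos(y),0]))
E
```

```text
port [0.5596528  0.17325834 0.1       ]
tip [0.55989127 0.17280781 0.11183108] tool [0.0035269  0.00075415 0.10598981]
need [0.04266074 0.03453707 1.1829328 ]
heater x,y axes in tool [-0.85257116  0.52260982  0.00118021] [ 0.52260457  0.85256959 -0.00309211]
```

Emit:
servo_tool --plan '[[[0.04,0.04,1,0,0,0],[0.04,0.04,2,0,0,0],[0.04,0.04,2.6,0,0,0],[0.04,0.04,3,0,0,0],[0.04,0.04,3,0,0,0],[0.04,0.04,3,0,0,0]]]'

```text
time: 6.97
tool_pos: [0.5625, 0.1717, 0.1877]
tcp_rot: [0.626, 3.077, -0.004]
wrist_force: [-0.1, -0.1, -0.1]
width: 0.26
```

Emit:
servo_tool --plan '[[[0,0,0.1,0,0,0],[0,0,0.2,0,0,0],[0,0,0.3,0,0,0],[0,0,0.4,0,0,0],[0,0,0.4,0,0,0]]]'

```text
time: 7.38
tool_pos: [0.5625, 0.1717, 0.1836]
tcp_rot: [0.626, 3.077, -0.004]
wrist_force: [0.4, -0.6, -1.2]
width: 0.259
```

Emit:
servo_tool --plan '[[[0,0,0.1,0,0,0],[0,0,0.2,0,0,0],[0,0,0.3,0,0,0],[0,0,0.3,0,0,0]]]'

```text
time: 7.72
tool_pos: [0.5629, 0.1717, 0.1817]
tcp_rot: [0.625, 3.076, -0.004]
wrist_force: [-1.2, -0.5, 4.9]
width: 0.259
```

Emit:
servo_tool --plan '[[[-0.09,0.05,0.1,0,0,0],[-0.17,0.1,0.1,0,0,0],[-0.26,0.16,0.1,0,0,0],[-0.34,0.21,0.1,0,0,0],[-0.34,0.21,0.1,0,0,0]]]'

```text
time: 8.13
tool_pos: [0.5666, 0.1724, 0.1812]
tcp_rot: [0.626, 3.076, -0.003]
wrist_force: [-2.2, -0.1, 5.3]
width: 0.258
```

Emit:
servo_tool --plan '[[[0.05,0.09,0.1,0,0,0],[0.1,0.17,0.1,0,0,0],[0.16,0.26,0.1,0,0,0],[0.21,0.34,0.1,0,0,0],[0.21,0.34,0.1,0,0,0]]]'

```text
time: 8.55
tool_pos: [0.5658, 0.1765, 0.1796]
tcp_rot: [0.625, 3.077, -0.004]
wrist_force: [0.6, 0.4, -0.2]
width: 0.257
```

Emit:
servo_tool --plan '[[[0,0,0.1,0,0,0],[0,0,0.2,0,0,0],[0,0,0.3,0,0,0],[0,0,0.3,0,0,0]]]'

```text
time: 8.88
tool_pos: [0.5656, 0.1764, 0.1761]
tcp_rot: [0.626, 3.077, -0.004]
wrist_force: [-0.1, 0.5, -1.4]
width: 0.263
```

Emit:
servo_tool --plan '[[[0,0,0.2,0,0,0],[0,0,0.4,0,0,0],[0,0,0.6,0,0,0],[0,0,0.8,0,0,0],[0,0,0.8,0,0,0]]]'

```text
time: 9.3
tool_pos: [0.5652, 0.1762, 0.1674]
tcp_rot: [0.626, 3.078, -0.005]
wrist_force: [-0.2, -0.8, -2.1]
width: 0.258
```

Emit:
servo_tool --plan '[[[0,0,0.2,0,0,0],[0,0,0.4,0,0,0],[0,0,0.6,0,0,0],[0,0,0.8,0,0,0],[0,0,1,0,0,0],[0,0,1.2,0,0,0],[0,0,1.4,0,0,0],[0,0,1.4,0,0,0]]]'

```text
time: 9.97
tool_pos: [0.5649, 0.1761, 0.1528]
tcp_rot: [-0.626, -3.078, 0.006]
wrist_force: [0.3, -0.2, -0.4]
width: 0.256
```

Expected floor contact near TCP z ≈ 0.149; continue gently.

Emit:
servo_tool --plan '[[[0,0,0.1,0,0,0],[0,0,0.2,0,0,0],[0,0,0.3,0,0,0],[0,0,0.4,0,0,0],[0,0,0.4,0,0,0]]]'

```text
time: 10.38
tool_pos: [0.5651, 0.1761, 0.1495]
tcp_rot: [0.626, 3.079, -0.006]
wrist_force: [-0.8, 0.0, 2.3]
width: 0.256
```

Emit:
servo_tool --plan '[[[0,0,0.08,0,0,0],[0,0,0.15,0,0,0],[0,0,0.15,0,0,0],[0,0,0.15,0,0,0]]]'

```text
time: 10.72
tool_pos: [0.5655, 0.176, 0.1493]
tcp_rot: [0.626, 3.078, -0.005]
wrist_force: [-2.7, -1.1, 7.1]
width: 0.26
```

```bash
python3 - <<'E'
from h import *
s,c=snap('wrist','w6'); print(s['tool_pos'],s['tcp_rot'],s['wrist_force'],s['torque'],s['width'])
crop('w6',230,110,410,330,3.2,'c13')
E
```

```text
[0.56545092 0.17602305 0.14926915] [ 0.62556432  3.07775874 -0.00532277] [-2.68140431 -1.07263297  7.12966716] [-0.32474412  0.63911066 -0.00364209] 0.26027701236944406
```

View pics/c13.png

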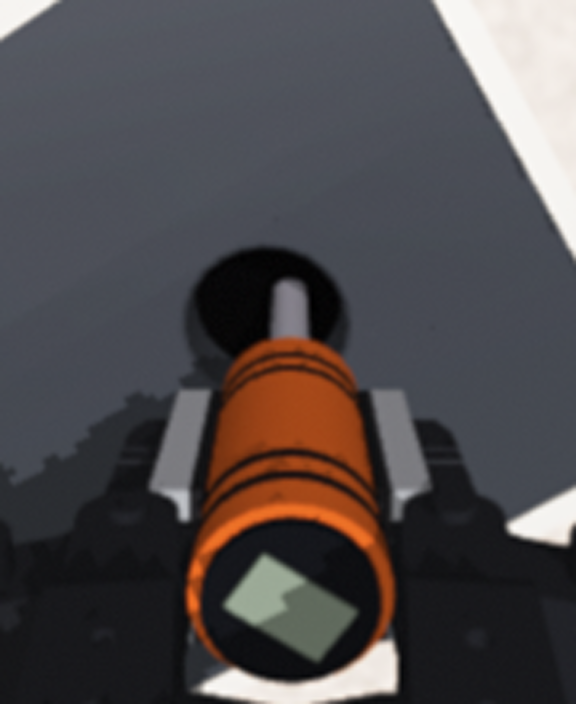

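Emit:
servo_tool --plan '[[[0,0,0,0,0,0],[0,0,0,0,0,0],[0,0,0,0,0,0]]]'

```text
time: 11.02
tool_pos: [0.5658, 0.1761, 0.1495]
tcp_rot: [0.625, 3.077, -0.005]
wrist_force: [0.1, 0.2, 2.7]
width: 0.259
```

Emit:
servo_tool --plan '[[[0,0,0,0,0,0],[0,0,0,0,0,0],[0,0,0,0,0,0],[0,0,0,0,0,0],[0,0,0,0,0,0],[0,0,0,0,0,0]]]' --claw 5.5

```text
time: 11.52
tool_pos: [0.5657, 0.1761, 0.1493]
tcp_rot: [0.625, 3.077, -0.005]
wrist_force: [-0.9, -0.1, -0.7]
width: 0.647
```

```bash
python3 - <<'E'
from h import *
s,c=snap('wrist','w7'); print(s['tool_pos'],s['tcp_rot'],s['wrist_force'],s['torque'],s['width'])
E
```

```text
[0.56570537 0.1761271  0.14928827] [ 0.62547831  3.07725986 -0.0048171 ] [-0.86907739 -0.130191   -0.72161563] [-0.00699626  0.02359012 -0.03266179] 0.6465708178420837
```

View pics/w7.png

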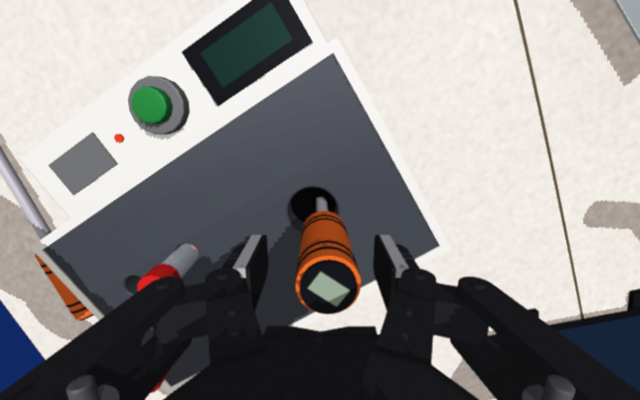

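Emit:
servo_tool --plan '[[[0,0,-1,0,0,0],[0,0,-3,0,0,0],[0,0,-6,0,0,0],[0,0,-10,0,0,0],[0,0,-13,0,0,0],[0,0,-13,0,0,0],[0,0,-13,0,0,0]]]'

```text
time: 12.15
tool_pos: [0.5675, 0.1771, 0.2837]
tcp_rot: [0.624, 3.071, 0.0]
wrist_force: [-0.4, -0.4, -1.1]
width: 0.643
```

```bash
python3 - <<'E'
from h import *
s,c=snap('wrist','w8'); print(s['tool_pos'],s['wrist_force'],s['width'])
s,c=snap('scene','s4'); crop('s4',220,100,400,260,4,'c14')
s=bot.read_state(); print(toolrel(s,[.449,.0945,.28]))
crop('w8',270,140,370,240,6,'c15');crop('w8',190,70,270,150,8,'c16')
E
```

```text
[0.5674815  0.17708664 0.28374033] [-0.42440612 -0.42527026 -1.13369028] 0.6430690650815671
(array([  7.5 , -12.09,  -0.05]), array([0., 0., 0.]))
```

View pics/c14.png

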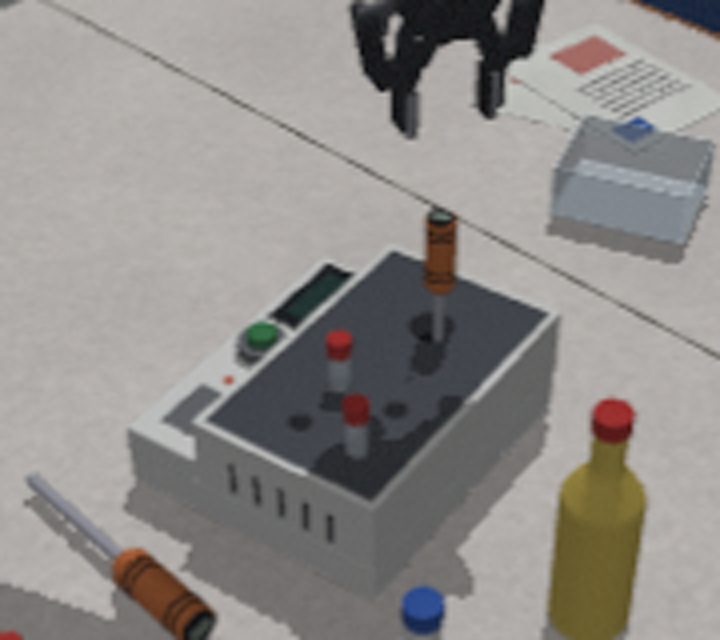

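View pics/w8.png

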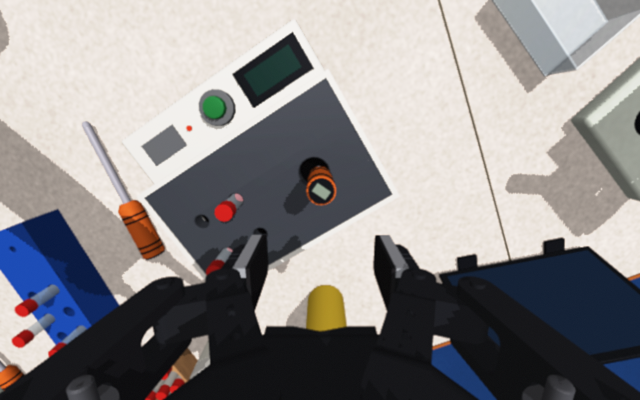

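Emit:
servo_tool --plan '[[[2,-3.2,0,0,0,0],[4,-6.4,0,0,0,0],[5.5,-9,0,0,0,0],[7,-11,0,0,0,0],[7.5,-12.1,0,0,0,0],[7.5,-12.1,3,0,0,0],[7.5,-12.1,6,0,0,0],[7.5,-12.1,8,0,0,0],[7.5,-12.1,8,0,0,0],[7.5,-12.1,8,0,0,0]]]' --claw 0

```text
time: 13.08
tool_pos: [0.4476, 0.0939, 0.1975]
tcp_rot: [-0.625, -3.075, 0.007]
wrist_force: [0.2, 0.1, 1.0]
width: 0.0
```

```bash
python3 - <<'E'
from h import *
s,c=snap('wrist','w9'); print(s['tool_pos'],s['tcp_rot'],s['wrist_force'],s['width'])
s4,c4=load('w4'); print(atz(s4,c4,224.75,111.85,.077))
crop('w9',230,110,410,310,3.5,'c17')
E
```

```text
[0.44763239 0.09388884 0.19748361] [-0.6250751  -3.07539402  0.00747003] [0.17880908 0.12931846 1.0122745 ] 0.0003121846494305015
[0.44993425 0.09569864 0.077     ]
```

View pics/c17.png

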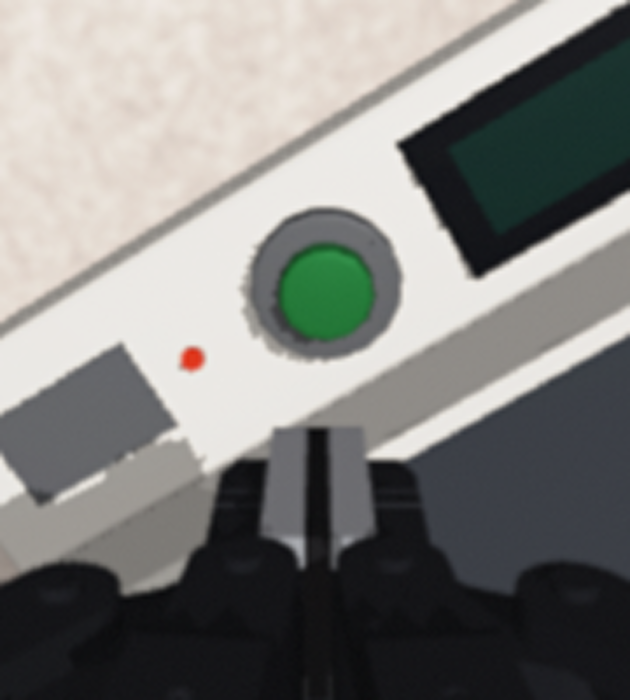

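View pics/c16.png

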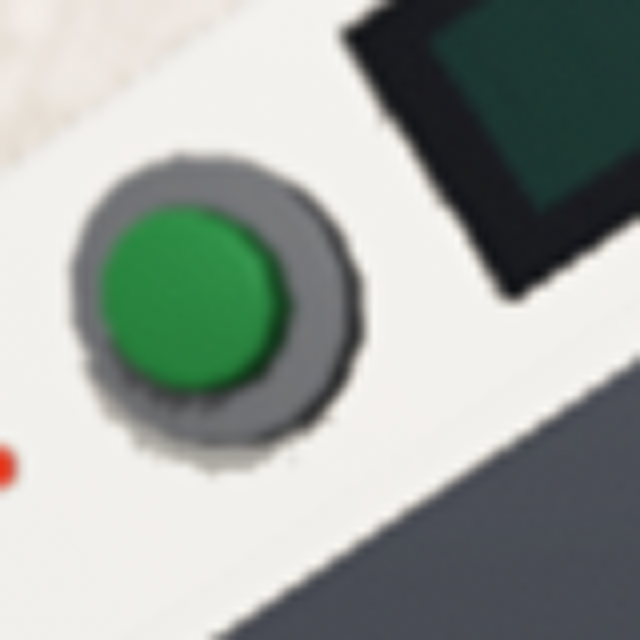

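```bash
python3 - <<'E'
from h import *
a,ac=load('w9');b,bc=load('w8')
B=tri([ray(a,ac,322.8,193.1),ray(b,bc,213.3,106.7)]); print(B,atz(a,ac,322.8,193.1,.077))
s=bot.read_state(); B=atz(a,ac,322.8,193.1,.077);print(toolrel(s,[B[0],B[1],.09]))
# thermometer display check
crop('w8',280,150,360,230,8,'c18')
E
```

```text
[0.44974788 0.09540625 0.07764293] [0.44987288 0.0953912  0.077     ]
(array([-0.02,  0.19, 10.93]), array([0., 0., 0.]))
```

View pics/c18.png

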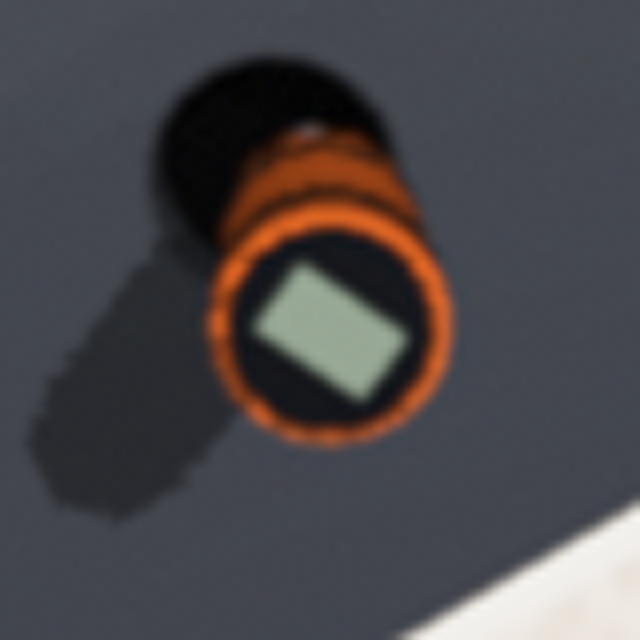

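Emit:
servo_tool --plan '[[[0,0.2,3,0,0,0],[0,0.2,6,0,0,0],[0,0.2,8.5,0,0,0],[0,0.2,10,0,0,0],[0,0.2,10.9,0,0,0],[0,0.2,10.9,0,0,0],[0,0.2,10.9,0,0,0]]]'

```text
time: 13.72
tool_pos: [0.451, 0.0959, 0.0914]
tcp_rot: [0.625, 3.077, -0.005]
wrist_force: [0.1, -0.7, -0.4]
width: -0.002
```

Emit:
servo_tool --plan '[[[0,0,0.4,0,0,0],[0,0,0.8,0,0,0],[0,0,1.2,0,0,0],[0,0,1.4,0,0,0],[0,0,1.6,0,0,0],[0,0,1.6,0,0,0]]]'

```text
time: 14.22
tool_pos: [0.4521, 0.096, 0.0761]
tcp_rot: [0.625, 3.075, -0.003]
wrist_force: [0.9, -0.0, 3.8]
width: 0.006
```

Emit:
servo_tool --plan '[[[0.1,0,0.15,0,0,0],[0.1,0,0.3,0,0,0],[0.1,0,0.4,0,0,0],[0.1,0,0.4,0,0,0]]]'

```text
time: 14.55
tool_pos: [0.4523, 0.0961, 0.0756]
tcp_rot: [0.624, 3.074, -0.004]
wrist_force: [-8.3, -3.6, 24.7]
width: 0.004
```

```bash
python3 - <<'E'
from h import *
s,c=snap('wrist','w10'); print(s['tool_pos'],s['wrist_force'])
crop('w10',230,110,410,310,3.5,'c19')
s,c=snap('scene','s5'); crop('s5',245,130,345,230,7,'c20')
E
```

```text
[0.45225565 0.09607801 0.07557593] [-8.34284592 -3.5870155  24.69294708]
```

View pics/c19.png

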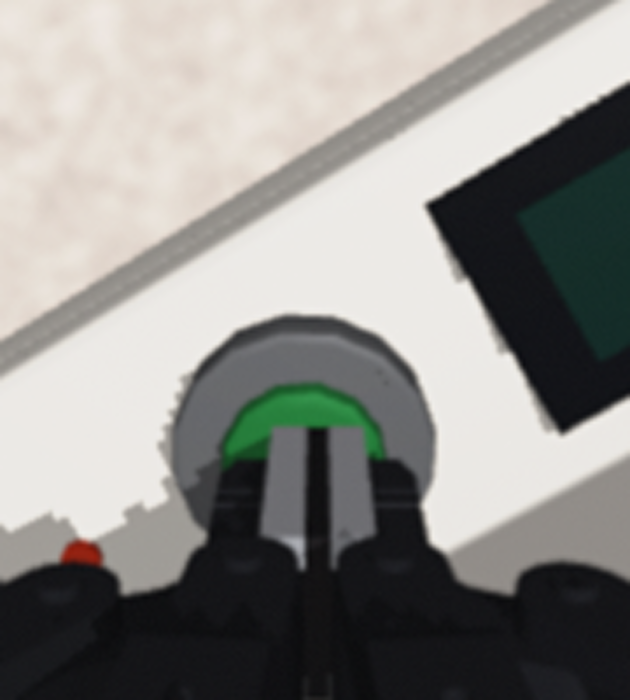

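View pics/c20.png

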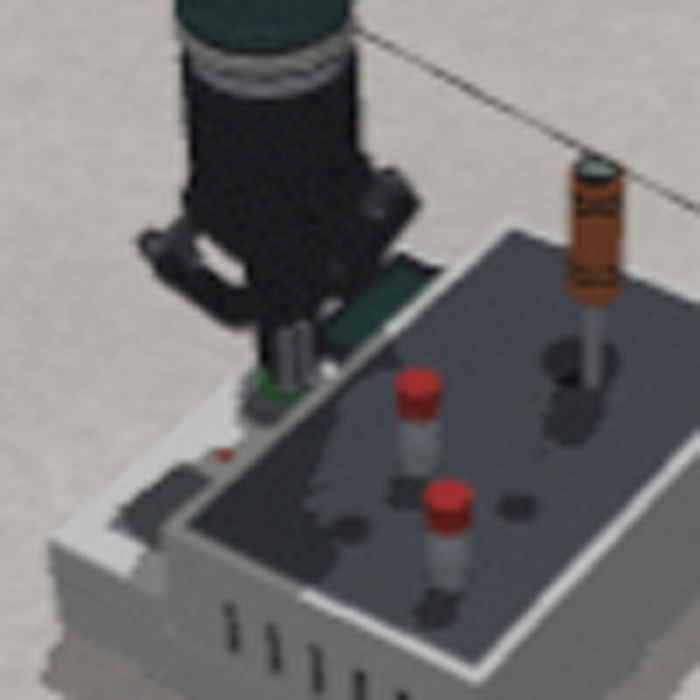

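```bash
python3 - <<'E'
from h import *
s,c=load('w10'); a,ac=load('w9')
M=R.from_rotvec(s['tcp_rot']); x=M.apply([1,0,0]); x[2]=0
# front edges of button top in both pictures
for nm,(S,C),(u,v) in [('w9',(a,ac),(326,243)),('w10',(s,c),(305,385))]:
    u=230+u/3.5-.36; v=110+v/3.5-.36
    print(nm,(round(u,1),round(v,1)),[(z,proj(S,C,np.array([.44975,.0954,z])+.013*x)) for z in (.0706,.0726,.0756,.0776,.0806)])
E
```

```text
w9 (322.8, 179.1) [(0.0706, (np.float64(322.7739426128526), np.float64(177.84644356089376))), (0.0726, (np.float64(322.779581763673), np.float64(178.27098730280116))), (0.0756, (np.float64(322.78819184340267), np.float64(178.91923279550164))), (0.0776, (np.float64(322.7940353423881), np.float64(179.3592090562924))), (0.0806, (np.float64(322.8029602784793), np.float64(180.03123470407337)))]
w10 (316.8, 219.6) [(0.0706, (np.float64(316.18647116936387), np.float64(216.86673932693645))), (0.0726, (np.float64(316.1269218086785), np.float64(218.13704817541856))), (0.0756, (np.float64(316.03474793611065), np.float64(220.10341087442933))), (0.0776, (np.float64(315.97131308145435), np.float64(221.45675401539262))), (0.0806, (np.float64(315.8730258143827), np.float64(223.55377308623486)))]
```

Emit:
servo_tool --plan '[[[0,0,-0.15,0,0,0],[0,0,-0.15,0,0,0],[0,0,-0.15,0,0,0]]]'

```text
time: 14.9
tool_pos: [0.4527, 0.0961, 0.0776]
tcp_rot: [0.624, 3.073, -0.004]
wrist_force: [1.0, 0.0, 2.6]
width: -0.0
```

Emit:
servo_tool --plan '[[[0,0,-0.1,0,0,0],[0,0,-0.15,0,0,0],[0,0,-0.15,0,0,0],[0,0,-0.15,0,0,0]]]'

```text
time: 15.23
tool_pos: [0.4527, 0.0961, 0.0789]
tcp_rot: [0.624, 3.073, -0.004]
wrist_force: [0.1, -0.2, 2.4]
width: -0.002
```

Emit:
servo_tool --plan '[[[0,0,-2,0,0,0],[0,0,-5,0,0,0],[0,0,-9,0,0,0],[0,0,-13,0,0,0],[0,0,-17,0,0,0],[0,-4,-20,0,0,0],[0,-8,-20,0,0,0],[0,-10,-20,0,0,0],[0,-10,-20,0,0,0],[0,-10,-20,0,0,0]]]'

```text
time: 16.07
tool_pos: [0.4119, 0.004, 0.2784]
tcp_rot: [0.628, 3.073, -0.003]
wrist_force: [0.9, -0.4, 0.9]
width: 0.001
```

```bash
python3 - <<'E'
from h import *
s,c=snap('wrist','w11'); print(s['time'],s['tool_pos'],s['wrist_force'])
s,c=snap('scene','s6'); crop('s6',240,130,380,250,5.5,'c21')
s,c=snap('top','t3'); crop('t3',240,170,380,280,5.5,'c22')
E
```

```text
16.0667 [0.41189934 0.00403376 0.27843396] [ 0.9437425  -0.44606066  0.87045508]
```

View pics/c21.png

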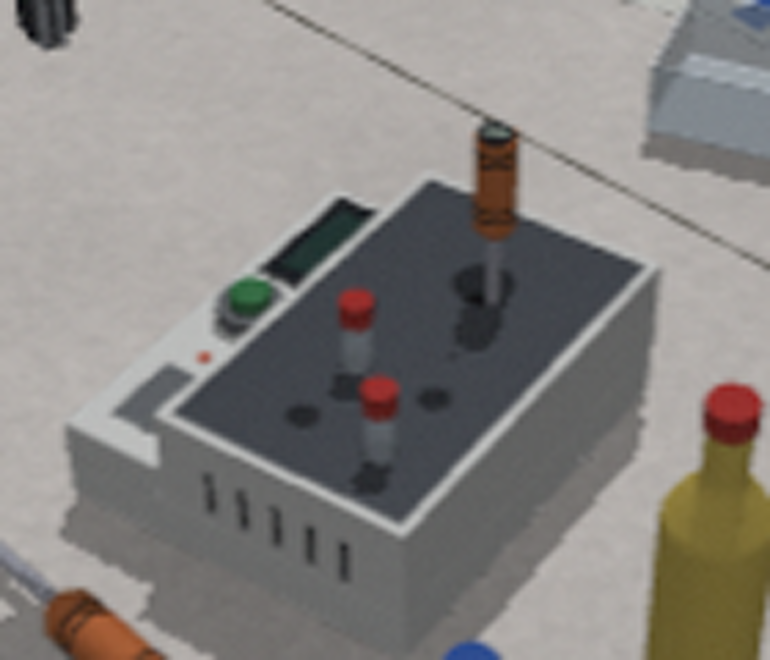

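View pics/t3.png

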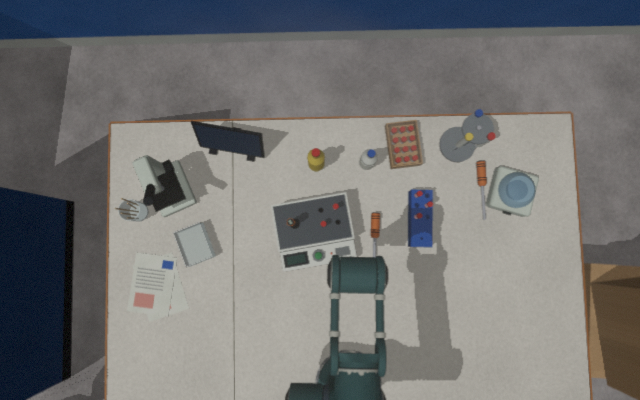

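View pics/w11.png

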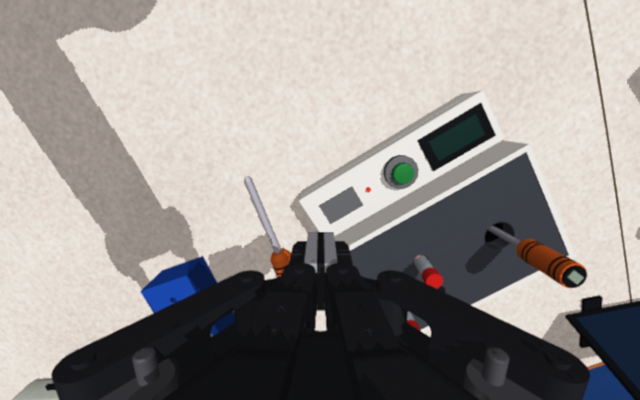

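```bash
python3 - <<'E'
from h import *
crop('w11',480,200,620,310,5.5,'c23')
E
```

```text
(no output)
```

View pics/c23.png

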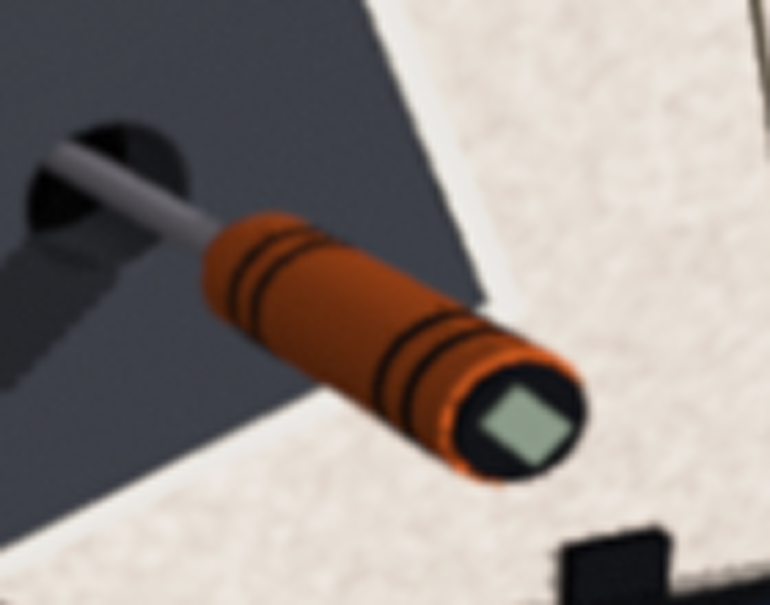

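View pics/c22.png

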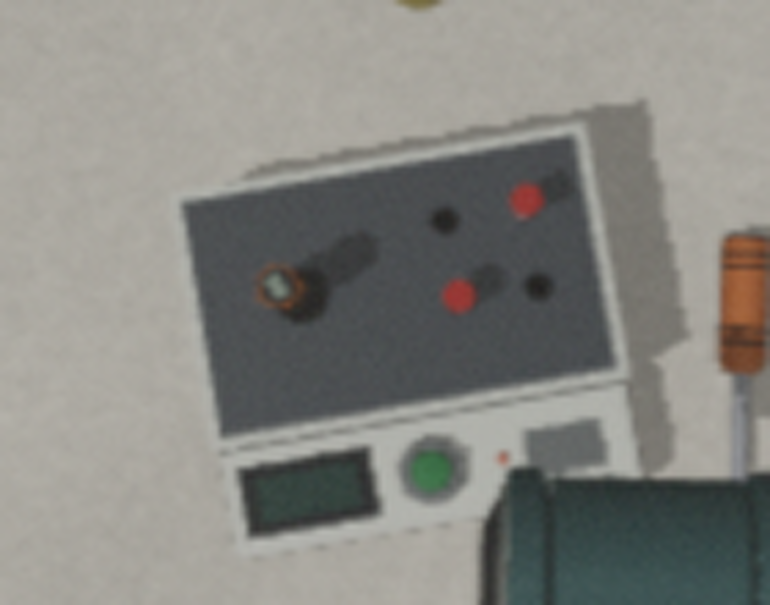

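```bash
python3 - <<'E'
from h import *
w=load('w11');s=load('s6');t=load('t3');b=load('w8')
k=5.5
ra=[ray(*w,480+519/k-.4,200+420/k-.4),ray(*t,240+279/k-.4,170+286/k-.4),ray(*b,280+331/8-.4,150+323/8-.4),ray(*s,240+497/k-.4,130+133/k-.4)]
print('display',tri(ra),tri([ra[0],ra[2]]),tri([ra[1],ra[0]]))
# stem where meets handle bottom vs top axis: stem just below handle in w11 at z~.115
print('stem at z.1335', atz(*w,480+222/k-.4,200+240/k-.4,.1335),'at z .1',atz(*w,480+110/k-.4,200+180/k-.4,.1))
print(proj(*w,[tri(ra)[0],tri(ra)[1],.0995]))
E
```

```text
display [0.55914619 0.18069042 0.19800616] [0.55969712 0.1817467  0.19761352] [0.55816407 0.17961403 0.19977598]
stem at z.1335 [0.55565312 0.17680062 0.1335    ] at z .1 [0.55586977 0.17428948 0.1       ]
(np.float64(505.2223208616), np.float64(232.545640827078))
```

```bash
python3 - <<'E'
from h import *
print(finish_job()); 
E
```

```text
the job is handed in; nothing more can be done
None
```

The thermometer is seated in the well and released, the start button was then pressed all the way down, and the job is handed in at about 16 s of robot time.

**Seating:** I took the smallest orange thermometer, the one in the blue rack. I felt the block's face at about 5 N and slid to the well. It dropped in and stopped about 32 mm below the face, where 32.5 mm is the well's full depth. The most I pressed was about 7 N. After release the display top measured 198–200 mm above the table, against 199.5 mm expected when fully home. It stands upright in the pictures, though the loose well may let it lean slightly.

**Start button:** It hit a hard stop about 5 mm below its resting height, at about 25 N, well above the 4 N it needs. I judged "fully down" from the forces and finger height, because the picture taken during the press could not confirm the full 5 mm. It sprang back as I lifted off, and the arm now stands clear.

**Other things:** The tubes, bottles and tub show as undisturbed in the last pictures. The two larger orange thermometers, which stood free on their tips, were lying on the table when I first looked after moving. The gripper passed well above them (TCP above 26 cm, their tops at about 21 cm) and I did not touch them. One rolled towards the heater, but both are still on the table.

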